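# Clamp a silver pill box in the engraving machine's vice

## Task

Set the silver pill box up for engraving: pick it up from its cork pad, lay it flat on the machine's bed in the middle between the open vice jaws, lengthwise along the jaw faces, and let go of it. Then reach down through the round opening in the sheet-steel guard and turn the sunk vice knob clockwise, by feel, until both jaws hold the box firmly, finger-tight; the silver is thin, so do not force the knob beyond that. Do not bang the guard, and leave the knob free and the other things on the bench where they are.

Things in the scene. Friction and masses are not known exactly. Their poses are not given: they have to be found in the camera images.
- pillbox: the work: closed silver pill box, flat sides and round ends (stadium outline), 62 mm long (its x), 38 mm wide (y), 15 mm high, 0.08 to 0.16 kg; origin at the centre of its underside, z up. Starts flat on a 5 mm cork pad left or right of the machine. Lift it by its round ends: there is no room for fingers between its flat sides and the jaws. Thin silver: more than 32 N from a jaw dents it
- engraver: bench engraving machine, fixed: grey base 300 x 340 mm with a flat deck 60 mm high; origin at bench level, x away from the robot at yaw 0, y left, z up. In this frame the vice centre is at (0, 75) mm, the knob axis at (0, -60) mm; a round column, 38 mm thick, stands at (145, 140) mm; its engraving head, top 180 mm above the bench, is swung out to (235, 140) mm
- vice: self-centring vice on the machine's flat bed; origin on the bed (60 mm above the bench) halfway between the jaws, axes as the machine's. The box's length is to lie along x, either way round. The two jaws stand on the bed 26 to 31 mm to either side along y at the start and close along y: each 34 mm along x, 17 mm thick, 12 mm high, faced with firm rubber (gives 1 mm at 30 N)
- guard: folded sheet-steel cover, 130 x 130 mm, fixed over the knob; its top plate, 3 mm thick, is 103 mm above the bench and has one round opening, 96 mm in diameter, centred over the knob. Origin on the knob's axis at deck height, axes as the machine's
- opening (a point): centre of the guard's round opening (96 mm in diameter), in the plane of the top plate's upper face, on the knob's vertical axis, 11 mm above the knob's top and 43 mm above the deck. A wide-open gripper does not fit through: close the fingers part way first
- knob: vice knob under the guard: knurled steel, 34 mm diameter, upright axis, grip 6 to 32 mm above the deck. Origin on its axis, at the deck. Clockwise from above closes both jaws alike, 8 mm each per rad; they meet the box after 0.9 to 1.5 rad and square it up. Then it pushes back 0.016 N m per N of jaw force, on top of 0.15 N m drag: stop at 0.3 to 0.4 N m. Let go, it keeps up to 9 N a jaw
- charcoal: bystander: loose black soldering block, 90 x 55 x 30 mm, on the side of the machine where the pill box is not; origin under its centre
- jar: bystander: loose amber glass jar, 52 mm in diameter, 60 mm high; origin under its centre
- setter: bystander: small hand tool with a wooden handle, 130 mm long, 26 mm thick, lying on the bench; origin under its middle
Not all that is in view belongs to the job. Of the things like the pillbox, leave any that is orange; of the rest the larger one is meant.

How it is judged:
On the way, in this order (a step that is already met when the one before it is completed fails the run):
1. the pill box lies flat on the bed between the open jaws, let go (z of pillbox in the frame of vice between -0.003 and 0.003 m and horizontal distance between pillbox and vice below 0.016 m and angle between pillbox's own z axis and vertical below 0.1 rad and contact force between the fingers and pillbox below 0.2 N and contact force between vice and pillbox below 8 N), for 0.1 s.
2. with the fingers on the knob, the jaws are brought firmly onto the box (7 N each, 14 N for the two) (contact force between the fingers and knob above 1 N and contact force between vice and pillbox above 14 N), for 0.1 s.
At the end, for the whole second after the job is handed in: The pill box lies flat on the bed (within 3 mm, 0.06 rad), its length along the vice's x within 0.06 rad and its middle within 8 mm of the vice's middle lengthwise, at rest, held by the vice jaws with more than 5 N each (10 N for the two); the knob is let go (contact force between vice and pillbox above 10 N and angle between pillbox's own z axis and vertical below 0.06 rad and angle between the x axis of pillbox and the x axis of vice, either way round below 0.06 rad and x of pillbox in the frame of vice between -0.008 and 0.008 m and z of pillbox in the frame of vice between -0.003 and 0.003 m and linear speed of pillbox below 0.01 m/s); the robot touches nothing.
It fails at once if the jaws squeeze the box with more than 32 N each (64 N for the two) (contact force between vice and pillbox above 64 N).
It fails at once if the robot bangs the guard (more than 20 N) (contact force between any of the arm, the fingers and guard above 20 N).
It fails at once if a bystander is moved more than 20 mm (distance of any of charcoal, jar, setter from where it was at the start of the episode above 0.02 m).
It also fails if it takes over 69 s, if anything falls off the work surface, if the arm or the gripper's body presses on something with over 40 N, if the wrist force passes 120 N, or if a joint passes its speed limit or range.

## Robot

A 6-joint arm with a two-finger parallel gripper is mounted at the origin on the work surface. World frame = base frame: x ahead of the robot, y to its left, z up, the work surface at z = 0. Lengths are in m, angles in rad, forces in N, time in s.
With the tool pointing down it reaches from about 0.25 to 0.775 m from the base axis. Payload 4 kg.
Tool frame: the origin (TCP) lies on the centre line of the jaws, within the pads' length; the fingertips stand 25 mm ahead of it and the grasp point (between the pads) lies 6 mm ahead of it; z points along the fingers, y is the line along which they close (so a half turn about z gives the same grasp; the last joint's range is limited). The gripper opens to 94 mm and grips with 3 to 60 N. Pads are 16 mm wide; open, the fingers measure 119 mm over their backs; the gripper's body (75 mm by 177 mm) begins 78 mm behind the grasp point.
Start: joints at [1.194, 0.087, 1.371, -0, 1.684, -0.103], TCP at [0.149, 0.53, 0.231] pointing down, gripper open.
Joint ranges: [-3.1, 3.1], [-0.76, 2.03], [0.27, 2.55], [-1.08, 4.22], [0.17, 2.65], [-2.57, 2.57]. Speed limits (rad/s): [2.79, 2.79, 3.14, 3.14, 3.14, 3.14].

## Interface

Orientations are given as [roll, pitch, yaw] about the fixed x, y, z axes, in that order (R = Rz(yaw) Ry(pitch) Rx(roll)).
In Python, from bench import sensors, optics, ticket gives the robot as it stands.
- The arm moves only by the tool send_rows, never from a script. Its argument "rows" is a list of rows, each a list of 6 numbers: the shift along the world's x, y, z in mm, then the turn, a rotation vector about the world's x, y, z in rad. In form: [[x, y, z, wx, wy, wz], ...]. A call has 1 to 8 rows; each row shifts and turns the commanded pose from where the row before left it; what a row does not reach is not made up. A row lasts 1/12 s, in which the tool goes at most 41.7 mm and 7.16 degrees, less where a joint would pass 70% of its speed; a pose out of reach is approached as far as the arm can. A call is refused whole if a number of a shift passes 41.7 or a number of a turn 0.125, either way. A call with a gripper value outside its range is refused whole. "grip" is the finger opening in mm, from 0 to 94, set as the call begins (left out, the last holds). The fingers move at their own pace and stop on an object; the grip force is fixed at half the most. Time passes only in rows, so rows that do not move let the fingers close. It gives the time, the measured TCP pose, the force, the opening and the grip force at its end, in the units of the state.
- sensors.get_obs(): the state, without advancing time (a new reading comes with each control period).
- optics.snapshot(name): name is "scene" or "top" or "wrist"; returns the picture (384x512x3 uint8, red, green, blue); there is no depth.
- optics.camera_model(name): a dict with "vertical_fov" (degrees; the focal length in pixels is half the picture's height over the tangent of half this angle, whatever the lens; pixels are square), "cx", "cy" (the principal point, pixels), "k1" (the pictures are not rectified: a ray, as slopes to the right and down, at radius r is drawn at 1 + k1 r^2 times it, then the intrinsics apply), "R" (3x3) and "t" (3): a world point X has camera coordinates R X + t. Camera axes: x right, y down, z forward; pixel columns grow to the right and rows downward; lengths in m; the calibration is good to about 2 mm. A picture is of the moment at which its call begins: read the wrist's pose just before it. camera_model takes no time and is no camera call; for the wrist camera it gives the pose at the moment of the call.
- ticket.close_job(): hands the job in; it is judged then, once.
The state is a dict: "time": time; "joint_positions": joint angles; "qvel": joint speeds; "joint_torque": joint torques, N m; "tool_pos": TCP position; "ee_rot": TCP orientation; "wrist_force": force on the tool from outside, world axes, zero at the start; "wrist_torque": the same for the moment, N m; "width": finger opening in m; "finger_force": force on a finger pad.
Only numpy, scipy, OpenCV 4.12 (cv2) and the standard library are available. Lean on these libraries where they do the work, as an engineer would, in place of code of your own. Each camera call takes 0.05 s, during which the arm holds its last target. There are 200 camera calls.

## Working session

There is one attempt and no reset: what is moved stays moved. The work goes in short steps, Python scripts to look and compute and a tool call to move; the robot and the scene stay as the last step left them, time stands still between calls to the robot, and variables do not carry over. Pictures are saved under pics/ and viewed, at most 10 in all, crops included, and the job is handed in when it is done.

Besides the shell and the picture viewer there is one more tool, called after ">>>" as name(argument=value, ...), one argument or row to a line, values as JSON. send_rows: Moves the arm, as the interface text tells. Its arguments: {"type":"object","properties":{"rows":{"type":"array"},"grip":{"type":"number"}},"required":["rows"]}

```bash
mkdir -p pics
cat > h.py <<'E'
import numpy as np,cv2
from bench import sensors,optics,ticket
def ray(m,u,v):
    f=192/np.tan(np.radians(m["vertical_fov"])/2)
    d=np.array([(u-m["cx"])/f,(v-m["cy"])/f]);s=d.copy()
    for _ in range(30): s=d/(1+m["k1"]*(s@s))
    R=np.array(m["R"]);t=np.array(m["t"])
    return -R.T@t, R.T@np.array([s[0],s[1],1])
def onz(m,u,v,z):
    o,d=ray(m,u,v); return o+d*(z-o[2])/d[2]
def pix(m,X):
    f=192/np.tan(np.radians(m["vertical_fov"])/2)
    c=np.array(m["R"])@np.array(X)+np.array(m["t"]); s=c[:2]/c[2]
    s=s*(1+m["k1"]*(s@s)); return f*s+[m["cx"],m["cy"]]
E
python3 - <<'E'
from h import *
o=sensors.get_obs(); print({k:np.round(v,3) for k,v in o.items()})
ims=[]
for n in("top","scene"):
    m=optics.camera_model(n); print(n,m)
    im=cv2.cvtColor(optics.snapshot(n),cv2.COLOR_RGB2BGR); cv2.imwrite(f"pics/{n}0.png",im)
    cv2.imwrite(f"pics/{n}0b.png",cv2.resize(im,(800,600),interpolation=cv2.INTER_CUBIC))
E
```

```text
{'time': np.float64(0.0), 'joint_positions': array([ 1.194,  0.088,  1.372,  0.   ,  1.684, -0.103]), 'qvel': array([-0.   , -0.   , -0.   , -0.001, -0.002, -0.002]), 'joint_torque': array([ 0.0000e+00, -3.4017e+01, -3.0243e+01,  7.2000e-02,  3.3000e-02,
       -0.0000e+00]), 'tool_pos': array([0.149, 0.529, 0.229]), 'ee_rot': array([-3.139, -0.   ,  2.868]), 'wrist_force': array([-0.705,  1.172,  0.077]), 'wrist_torque': array([-0.014, -0.025,  0.01 ]), 'finger_force': np.float64(0.0), 'width': np.float64(0.094)}
top {'vertical_fov': 55.8875671529899, 'cx': 249.43732475598054, 'cy': 191.35442878418257, 'k1': -0.023965627267481963, 'R': array([[ 0.01158866, -0.99982794,  0.01448423],
       [-0.98909378, -0.01358886, -0.14665894],
       [ 0.14683053, -0.01262668, -0.98908107]]), 't': array([-0.05822062,  0.53407881,  0.97736987])}
scene {'vertical_fov': 56.801463418156544, 'cx': 257.34864660066887, 'cy': 189.77757864632756, 'k1': -0.05258690219551421, 'R': array([[ 0.64803671,  0.76154205, -0.01010588],
       [ 0.47396603, -0.41363849, -0.77734124],
       [-0.59615822,  0.49895581, -0.62899799]]), 't': array([-0.31097107, -0.18749661,  1.47208774])}
```

View pics/top0b.png

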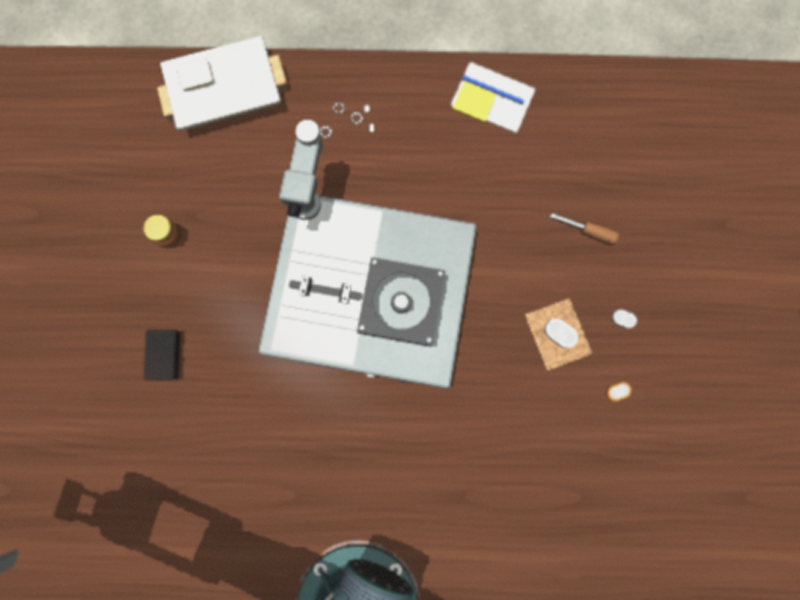

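View pics/scene0b.png

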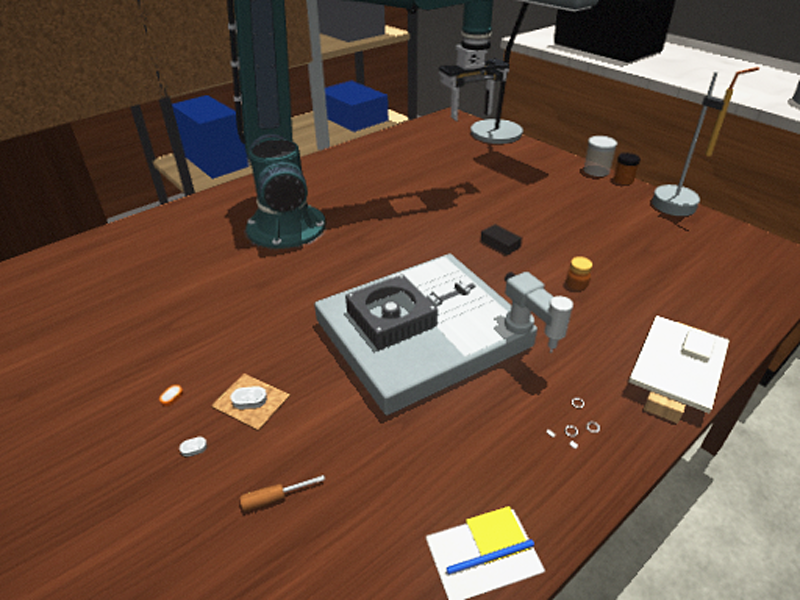

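Top view (800x600): the silver box is on its cork pad at (562,333). The small silver and orange decoys are at (625,318) and (620,391). The knob is at (401,302), the jaws at (305,286) and (345,292), and the deck corners at (475,222), (449,386) and (262,352). The scene view agrees with this layout.

Run:
```python
from h import *
m=optics.camera_model("top"); im=cv2.imread("pics/top0.png"); hsv=cv2.cvtColor(im,cv2.COLOR_BGR2HSV)
mk=((hsv[...,1]<60)&(hsv[...,2]>110)).astype(np.uint8)
sub=np.zeros_like(mk); sub[170:270,320:430]=mk[170:270,320:430]
cs,_=cv2.findContours(sub,cv2.RETR_EXTERNAL,cv2.CHAIN_APPROX_NONE)
for c in cs:
    if cv2.contourArea(c)<30: continue
    P=np.array([onz(m,*q[0],0.02)[:2]*1000 for q in c],np.float32)
    r=cv2.minAreaRect(P); M=cv2.moments(P.reshape(-1,1,2))
    print("box",cv2.contourArea(c),r,M['m10']/M['m00'],M['m01']/M['m00'])
s=1.5625
for n,u,v,z in [("c1",475,222,.06),("c2",449,386,.06),("c3",262,352,.06),("knob",401,302,.092),("open",403,303,.103),("g1",374,260,.103),("g2",445,271,.103),("g3",431,341,.103),("g4",361,328,.103),("jawL",305,286,.072),("jawR",345,292,.072)]:
    print(n,np.round(onz(m,u/s,v/s,z)*1000,1))
g=cv2.cvtColor(im,cv2.COLOR_BGR2GRAY)
crop=im[110:255,155:400]; cv2.imwrite("pics/crop1.png",cv2.resize(crop,None,fx=3.2,fy=3.2,interpolation=cv2.INTER_CUBIC))
```

```text
box 61.0 ((375.3382873535156, -468.25311279296875), (19.428924560546875, 33.60360336303711), 21.424911499023438) 375.37332789431497 -467.9492113980587
box 256.5 ((480.0368347167969, -365.6697692871094), (63.434322357177734, 41.47477340698242), 56.31794357299805) 479.9263107189302 -365.89137628133335
box 132.5 ((508.31915283203125, -484.4403991699219), (43.777435302734375, 32.11030960083008), 87.3626480102539) 508.1766404733246 -483.84074668401615
c1 [ 674.3 -203.4   60. ]
c2 [ 381.3 -155.3   60. ]
c3 [435.8 169.4  60. ]
knob [522.1 -70.   92. ]
open [518.9 -73.1 103. ]
g1 [592.1 -23.1 103. ]
g2 [ 574.8 -144.1  103. ]
g3 [ 455.4 -120.3  103. ]
g4 [475.7  -3.2 103. ]
jawL [550.9  97.   72. ]
jawR [541.2  27.1  72. ]
```

View pics/crop1.png

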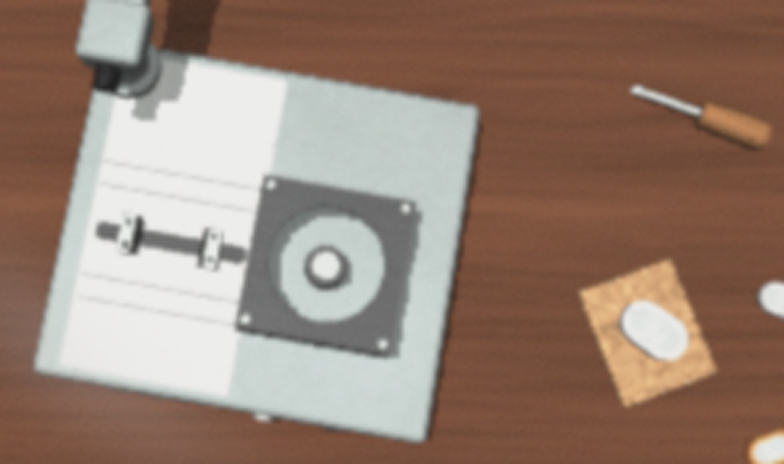

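>>> send_rows(
  rows=[
    [14, -36, 0, 0, 0, -0.013],
    [14, -36, 0, 0, 0, -0.013],
    [14, -36, 0, 0, 0, -0.013],
    [14, -36, 0, 0, 0, -0.013],
    [14, -36, 0, 0, 0, -0.013],
    [14, -36, 0, 0, 0, -0.013],
    [14, -36, 0, 0, 0, -0.013],
    [14, -36, 0, 0, 0, -0.013],
  ],
)

```text
time: 0.77
tool_pos: [0.2605, 0.2397, 0.2301]
ee_rot: [-3.141, 0.0, 2.764]
wrist_force: [1.4, -0.6, 0.3]
width: 0.0943
finger_force: 0.0
```

>>> send_rows(
  rows=[
    [14, -36, 0, 0, 0, -0.013],
    [14, -36, 0, 0, 0, -0.013],
    [14, -36, 0, 0, 0, -0.013],
    [14, -36, 0, 0, 0, -0.013],
    [14, -36, 0, 0, 0, -0.013],
    [14, -36, 0, 0, 0, -0.013],
    [14, -36, 0, 0, 0, -0.013],
    [14, -36, 0, 0, 0, -0.013],
  ],
)

```text
time: 1.43
tool_pos: [0.3726, -0.0485, 0.2303]
ee_rot: [3.141, 0.0, 2.658]
wrist_force: [1.2, 1.2, 0.5]
width: 0.0939
finger_force: 0.0
```

>>> send_rows(
  rows=[
    [14, -36, 0, 0, 0, -0.013],
    [14, -36, 0, 0, 0, -0.013],
    [14, -36, 0, 0, 0, -0.013],
    [14, -36, 0, 0, 0, -0.013],
    [14, -36, 0, 0, 0, -0.013],
    [14, -36, 0, 0, 0, -0.013],
    [0, 0, 0, 0, 0, 0],
    [0, 0, 0, 0, 0, 0],
  ],
)

```text
time: 2.1
tool_pos: [0.4564, -0.2636, 0.2286]
ee_rot: [3.141, -0.004, 2.579]
wrist_force: [-0.9, -0.5, -0.2]
width: 0.0939
finger_force: 0.0
```

>>> send_rows(
  rows=[
    [8, -34, 0, 0, 0, -0.01],
    [8, -34, 0, 0, 0, -0.01],
    [7, -34, 0, 0, 0, 0],
    [0, 0, 0, 0, 0, 0],
    [0, 0, 0, 0, 0, 0],
    [0, 0, 0, 0, 0, 0],
  ],
)

```text
time: 2.6
tool_pos: [0.4796, -0.3628, 0.2307]
ee_rot: [3.141, -0.001, 2.563]
wrist_force: [0.9, 0.3, 0.6]
width: 0.094
finger_force: 0.0
```

```bash
cat > box.py <<'E'
from h import *
import sys
n=sys.argv[1]; z=float(sys.argv[2])
o=sensors.get_obs(); print(np.round(o["tool_pos"]*1000,1),np.round(o["ee_rot"],3))
m=optics.camera_model("wrist"); im=cv2.cvtColor(optics.snapshot("wrist"),cv2.COLOR_RGB2BGR)
cv2.imwrite(f"pics/{n}.png",im); print("cam",np.round(-m["R"].T@m["t"],3))
hsv=cv2.cvtColor(im,cv2.COLOR_BGR2HSV)
mk=cv2.morphologyEx(((hsv[...,1]<60)&(hsv[...,2]>110)).astype(np.uint8),cv2.MORPH_OPEN,np.ones((3,3)))
cs,_=cv2.findContours(mk,cv2.RETR_EXTERNAL,cv2.CHAIN_APPROX_NONE)
for c in cs:
    if cv2.contourArea(c)<300: continue
    P=np.array([onz(m,*q[0],z)[:2]*1000 for q in c],np.float32); r=cv2.minAreaRect(P)
    M=cv2.moments(P.reshape(-1,1,2)); print(cv2.boundingRect(c),cv2.contourArea(c),r)
    th=.5*np.arctan2(2*M['mu11'],M['mu20']-M['mu02']); print("  c",M['m10']/M['m00'],M['m01']/M['m00'],"ang",th)
E
python3 box.py w1 0.02
```

```text
[ 479.6 -362.8  230.7] [ 3.141e+00 -1.000e-03  2.563e+00]
cam [ 0.411 -0.317  0.384]
(220, 306, 42, 13) 313.0 ((658.1572265625, -505.6279296875), (66.41372680664062, 23.721694946289062), 56.815643310546875)
  c 657.2926417749565 -501.0481153072022 ang 0.8848030275094687
(354, 305, 63, 20) 1037.5 ((796.5750732421875, -308.0429382324219), (106.38360595703125, 38.29066848754883), 55.560909271240234)
  c 796.2767849051113 -309.37931201555034 ang 0.9872646110740074
(92, 305, 100, 14) 845.5 ((569.7344360351562, -642.0459594726562), (166.03944396972656, 25.895387649536133), 57.93540573120117)
  c 563.9917646773414 -646.1619754440844 ang 1.0171474937832856
(190, 224, 21, 19) 301.0 ((509.4083557128906, -477.0014953613281), (30.04840660095215, 28.8973388671875), 56.94688415527344)
  c 508.23506285637933 -477.31763357008464 ang 1.5397936507820087
(231, 161, 46, 29) 1061.5 ((479.66033935546875, -363.509765625), (62.09347152709961, 39.4384651184082), 56.827964782714844)
  c 479.320857187962 -363.5210916805649 ang 0.9552163260990377
(367, 0, 145, 234) 24181.5 ((552.7067260742188, -79.77521514892578), (170.89059448242188, 330.85455322265625), 80.2275161743164)
  c 557.4147952246005 -95.78216831865333 ang -0.17769554563072695
```

View pics/w1.png

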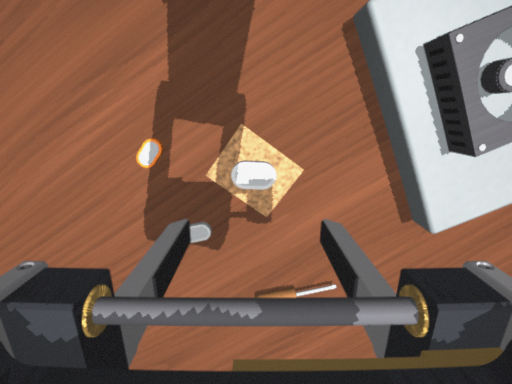

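The wrist view shows the silver box at pixel (254,175), centred between the fingers and aligned with their closing line. I'll go straight down.

>>> send_rows(
  rows=[
    [0, -1, -35, 0, 0, 0],
    [0, 0, -35, 0, 0, 0],
    [0, 0, -35, 0, 0, 0],
    [0, 0, -35, 0, 0, 0],
    [0, 0, -30, 0, 0, 0],
    [0, 0, -15, 0, 0, 0],
    [0, 0, -12, 0, 0, 0],
    [0, 0, 0, 0, 0, 0],
  ],
)

```text
time: 3.32
tool_pos: [0.4792, -0.3634, 0.0322]
ee_rot: [3.141, -0.002, 2.563]
wrist_force: [-0.1, 0.2, -0.9]
width: 0.094
finger_force: 0.0
```

>>> send_rows(
  grip=56,
  rows=[
    [0, 0, 0, 0, 0, 0],
    [0, 0, 0, 0, 0, 0],
    [0, 0, 0, 0, 0, 0],
    [0, 0, 0, 0, 0, 0],
    [0, 0, 0, 0, 0, 0],
    [0, 0, 0, 0, 0, 0],
    [0, 0, 0, 0, 0, 0],
    [0, 0, 0, 0, 0, 0],
  ],
)

```text
time: 3.98
tool_pos: [0.4801, -0.3658, 0.0344]
ee_rot: [-3.142, 0.001, 2.562]
wrist_force: [-0.4, 0.7, 3.7]
width: 0.0608
finger_force: 30.0
```

>>> send_rows(
  rows=[
    [0, 0, 10, 0, 0, 0],
    [0, 0, 20, 0, 0, 0],
    [0, 0, 30, 0, 0, 0],
    [0, 0, 30, 0, 0, 0],
    [0, 0, 30, 0, 0, 0],
    [0, 0, 30, 0, 0, 0],
    [0, 0, 20, 0, 0, 0],
    [0, 0, 10, 0, 0, 0],
  ],
)

```text
time: 4.65
tool_pos: [0.4805, -0.3663, 0.2178]
ee_rot: [-3.141, 0.006, 2.562]
wrist_force: [0.4, -0.7, -1.0]
width: 0.061
finger_force: 30.0
```

>>> send_rows(
  rows=[
    [2, 15, 0, 0, 0, -0.05],
    [4, 28, 0, 0, 0, -0.08],
    [4, 28, 0, 0, 0, -0.08],
    [4, 28, 0, 0, 0, -0.08],
    [4, 28, 0, 0, 0, -0.08],
    [4, 28, 0, 0, 0, -0.08],
    [4, 28, 0, 0, 0, -0.08],
    [4, 28, 0, 0, 0, -0.08],
  ],
)

```text
time: 5.32
tool_pos: [0.5091, -0.1529, 0.2122]
ee_rot: [-3.14, -0.002, 1.948]
wrist_force: [-0.2, 0.1, -0.7]
width: 0.061
finger_force: 30.0
```

>>> send_rows(
  rows=[
    [5, 30, 0, 0, 0, -0.08],
    [5, 30, 0, 0, 0, -0.08],
    [5, 30, 0, 0, 0, -0.08],
    [5, 28, 0, 0, 0, -0.08],
    [4, 25, 0, 0, 0, -0.08],
    [0, 0, 0, 0, 0, -0.08],
    [0, 0, 0, 0, 0, -0.057],
    [0, 0, 0, 0, 0, 0],
  ],
)

```text
time: 5.98
tool_pos: [0.5331, -0.0107, 0.2122]
ee_rot: [-3.139, 0.0, 1.415]
wrist_force: [-1.5, -0.0, -0.7]
width: 0.0607
finger_force: 30.0
```

Run:
```python
from h import *
o=sensors.get_obs(); print(np.round(o["tool_pos"]*1000,1),np.round(o["ee_rot"],3),np.round(o["joint_positions"],2),o["width"],o["wrist_force"])
m=optics.camera_model("wrist"); np.savez("pics/w2.npz",**m)
im=cv2.cvtColor(optics.snapshot("wrist"),cv2.COLOR_RGB2BGR)
cv2.imwrite("pics/w2.png",im); cv2.imwrite("pics/w2b.png",cv2.resize(im,(800,600),interpolation=cv2.INTER_CUBIC))
R=lambda a:np.array([[np.cos(a),-np.sin(a)],[np.sin(a),np.cos(a)]])
for n,x in [("vice",(0,135,60)),("knob",(0,0,92)),("deck-150,170",(-150,230,60))]:
    X=np.r_[np.array([520,-71.5])+R(-.164)@x[:2],x[2]]/1000; print(n,X,pix(m,X))
```

```text
[533.1 -10.7 212.2] [-3.139  0.     1.415] [-0.13  0.06  1.44 -0.    1.65  0.03] 0.060680796024664384 [-1.45672247 -0.02830194 -0.65831017]
vice [0.54204089 0.06168859 0.06      ] [253.07230118 122.17336881]
knob [ 0.52   -0.0715  0.092 ] [252.02159739 247.36460772]
deck-150,170 [0.40956382 0.17990376 0.06      ] [107.05486056  26.79657491]
```

View pics/w2b.png

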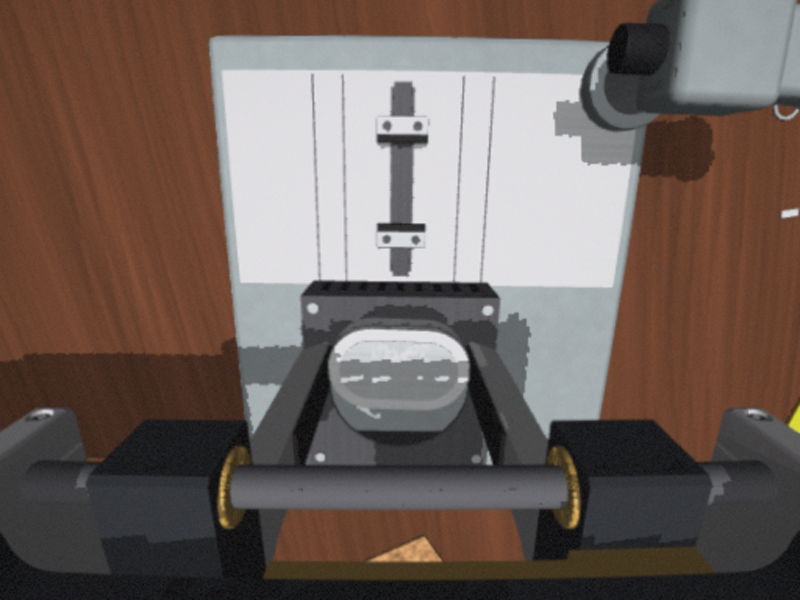

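Run:
```python
from h import *
m=dict(np.load("pics/w2.npz")); s=1.5625
q=lambda u,v,z:onz(m,u/s,v/s,z)[:2]*1000
ang=lambda a,b:np.degrees(np.arctan2(*(b-a)[::-1]))
print("white edge",ang(q(240,283,.06),q(612,287,.06)))
for a,b in [((313,75),(320,280)),((343,75),(347,280)),((463,77),(455,283)),((494,77),(481,283)),((211,40),(245,410))]: print("line",ang(q(*b,.06),q(*a,.06))-90)
print("guard edge", ang(q(303,295,.103),q(497,296,.103)), "screws", ang(q(313,309,.103),q(487,310,.103)),q(313,309,.103),q(487,310,.103),q(320,457,.103),q(476,459,.103))
U=(q(376,116,.072)+q(428,116,.072))/2; L=(q(376,248,.072)+q(426,248,.072))/2
print("jaws",U,L,(U+L)/2,np.linalg.norm(U-L), "rail",q(402,85,.06),q(401,275,.06))
Ui=(q(376,143,.072)+q(428,143,.072))/2; Li=(q(376,224,.072)+q(426,224,.072))/2
print("inner",(Ui+Li)/2,np.linalg.norm(Ui-Li))
print("deck far corners",q(210,38,.06))
# box in hand: top outline extremes
print("box ends", q(330,365,.2),q(469,365,.2), "angle", ang(q(330,368,.2),q(469,368,.2)))
# guard centre/knob from top cam opening
```

```text
white edge -9.499241481066683
line -9.742198651481317
line -9.615802762075134
line -9.085054060914374
line -9.52962807553169
line -9.76404448981421
guard edge -9.177173009509492 screws -9.211100781321518 [477.88902345  -2.35870835] [589.78354289 -20.50391436] [ 458.67940636 -114.25076929] [ 571.11572108 -133.40867195]
jaws [553.78871449 108.01985278] [539.97846163  23.1828731 ] [546.88358806  65.60136294] 85.95368639970843 rail [557.03220806 128.51882241] [536.63952946   1.33653922]
inner [546.89095736  65.62473732] 52.7570831410317
deck far corners [438.1609933  177.04294833]
box ends [505.08798157  -0.78449046] [563.75574213  -9.91392169] angle -8.843844527748855
```

The box is level in the grip. The vice centre is at (546.7, 65.6) and the knob at (524.4, -67.6), with the machine yawed -0.165 rad. Next I'll move over the vice.

>>> send_rows(
  rows=[
    [4, 20, 0, 0, 0, -0.009],
    [4, 25, 0, 0, 0, 0],
    [4, 20, 0, 0, 0, 0],
    [1, 8, -20, 0, 0, 0],
    [0, 0, -30, 0, 0, 0],
    [0, 0, -25, 0, 0, 0],
    [0, 0, 0, 0, 0, 0],
    [0, 0, 0, 0, 0, 0],
  ],
)

```text
time: 6.7
tool_pos: [0.5453, 0.0611, 0.1366]
ee_rot: [-3.137, 0.001, 1.406]
wrist_force: [0.3, 0.5, -0.7]
width: 0.0614
finger_force: 30.0
```

Run:
```python
from h import *
o=sensors.get_obs(); print(np.round(o["tool_pos"]*1000,1),np.round(o["ee_rot"],3),o["width"],o["wrist_force"])
m=optics.camera_model("wrist"); np.savez("pics/w3.npz",**m)
im=cv2.cvtColor(optics.snapshot("wrist"),cv2.COLOR_RGB2BGR)
cv2.imwrite("pics/w3b.png",cv2.resize(im,(800,600),interpolation=cv2.INTER_CUBIC))
```

```text
[545.3  61.1 136.6] [-3.137e+00  1.000e-03  1.406e+00] 0.06137784705511655 [ 0.28330467  0.52925942 -0.67856888]
```

View pics/w3b.png

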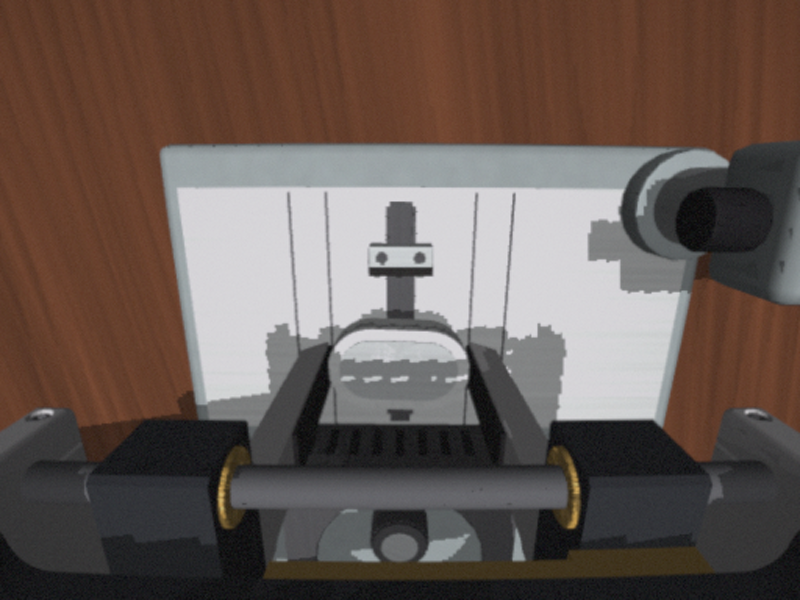

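Run:
```python
from h import *
m=dict(np.load("pics/w3.npz")); s=1.5625
q=lambda u,v,z:onz(m,u/s,v/s,z)[:2]*1000
c,sn=np.cos(-.165),np.sin(-.165)
def mach(p): d=p-np.array([546.7,65.6]); return np.round([c*d[0]+sn*d[1],-sn*d[0]+c*d[1]],1)
for z in(.12,.123,.126):
  print(z,"left",mach(q(329,365,z)),"right",mach(q(469,365,z)),"far",mach(q(400,331,z)),"far0",mach(q(400,320,z)),"near",mach(q(400,404,z)))
print("tcp",mach(np.array([545.3,61.1])))
print("jaw+ outer",mach(q(368,243,.072)),mach(q(433,243,.072)),"inner",mach(q(400,269,.072)))
print("knob top",mach(q(400,545,.092)))
```

```text
0.12 left [-31.1  -1.2] right [30.3 -1.1] far [ 0.  14.8] far0 [-0.  19.7] near [  0.1 -20.4]
0.123 left [-30.6   0.2] right [29.7  0.3] far [ 0.  15.9] far0 [-0.  20.8] near [  0.1 -18.7]
0.126 left [-30.    1.6] right [29.2  1.7] far [ 0. 17.] far0 [-0.  21.8] near [  0.1 -16.9]
tcp [-0.6 -4.7]
jaw+ outer [-16.6  45. ] [16.9 45.1] inner [-0.1 31.3]
knob top [   0.2 -132.1]
```

The box is centred over the vice to within about 1.5 mm. I'll lower it until it touches the bed.

>>> send_rows(
  rows=[
    [0, 0, -15, 0, 0, 0],
    [0, 0, -15, 0, 0, 0],
    [0, 0, -10, 0, 0, 0],
    [0, 0, -3, 0, 0, 0],
    [0, 0, 0, 0, 0, 0],
    [0, 0, 0, 0, 0, 0],
  ],
)

```text
time: 7.25
tool_pos: [0.5475, 0.0614, 0.0967]
ee_rot: [3.14, -0.0, 1.406]
wrist_force: [-0.0, -0.2, -1.3]
width: 0.0613
finger_force: 30.0
```

>>> send_rows(
  rows=[
    [0, 0, -1, 0, 0, 0],
    [0, 0, -1, 0, 0, 0],
    [0, 0, -1, 0, 0, 0],
    [0, 0, 0, 0, 0, 0],
  ],
)

```text
time: 7.58
tool_pos: [0.5468, 0.0615, 0.0927]
ee_rot: [3.141, -0.0, 1.406]
wrist_force: [0.1, -0.3, -1.1]
width: 0.0612
finger_force: 30.0
```

>>> send_rows(
  rows=[
    [0, 0, -1, 0, 0, 0],
    [0, 0, -1, 0, 0, 0],
    [0, 0, 0, 0, 0, 0],
  ],
)

```text
time: 7.83
tool_pos: [0.5465, 0.0615, 0.0902]
ee_rot: [-3.141, 0.0, 1.406]
wrist_force: [-1.3, -0.3, -0.6]
width: 0.0609
finger_force: 30.0
```

>>> send_rows(
  rows=[
    [0, 0, -1, 0, 0, 0],
    [0, 0, 0, 0, 0, 0],
    [0, 0, 0, 0, 0, 0],
  ],
)

```text
time: 8.08
tool_pos: [0.5467, 0.0615, 0.0894]
ee_rot: [-3.142, 0.0, 1.406]
wrist_force: [0.3, -0.1, -1.1]
width: 0.0609
finger_force: 30.0
```

>>> send_rows(
  rows=[
    [0, 0, -1, 0, 0, 0],
    [0, 0, 0, 0, 0, 0],
    [0, 0, 0, 0, 0, 0],
  ],
)

```text
time: 8.33
tool_pos: [0.5467, 0.0615, 0.0894]
ee_rot: [3.141, -0.0, 1.406]
wrist_force: [-2.1, 0.2, 5.0]
width: 0.0613
finger_force: 30.0
```

It has touched down with 5 N. I'll release it and retract.

>>> send_rows(
  grip=78,
  rows=[
    [0, 0, 0, 0, 0, 0],
    [0, 0, 0, 0, 0, 0],
    [0, 0, 0, 0, 0, 0],
    [0, 0, 0, 0, 0, 0],
    [0, 0, 0, 0, 0, 0],
    [0, 0, 0, 0, 0, 0],
  ],
)

```text
time: 8.83
tool_pos: [0.5467, 0.0615, 0.0882]
ee_rot: [-3.141, 0.0, 1.406]
wrist_force: [-0.0, 0.1, 0.1]
width: 0.0783
finger_force: 0.0
```

>>> send_rows(
  rows=[
    [0, 0, 5, 0, 0, 0],
    [0, 0, 10, 0, 0, 0],
    [0, 0, 30, 0, 0, 0],
    [0, 0, 40, 0, 0, 0],
    [0, 0, 30, 0, 0, 0],
    [0, 0, 10, 0, 0, 0],
    [0, 0, 0, 0, 0, 0],
    [0, 0, 0, 0, 0, 0],
  ],
)

```text
time: 9.5
tool_pos: [0.5467, 0.0615, 0.2136]
ee_rot: [3.141, -0.0, 1.406]
wrist_force: [-0.4, 0.5, -0.8]
width: 0.0777
finger_force: 0.0
```

>>> send_rows(
  grip=50,
  rows=[
    [-6, -30, 0, 0, 0, 0],
    [-6, -35, 0, 0, 0, 0],
    [-5, -35, 0, 0, 0, 0],
    [-5, -29, 0, 0, 0, 0],
    [0, 0, 0, 0, 0, 0],
    [0, 0, 0, 0, 0, 0],
    [0, 0, 0, 0, 0, 0],
  ],
)

```text
time: 10.08
tool_pos: [0.5239, -0.0668, 0.2113]
ee_rot: [-3.138, -0.001, 1.406]
wrist_force: [0.7, -0.9, -0.2]
width: 0.0505
finger_force: 0.0
```

Run:
```python
from h import *
o=sensors.get_obs(); print(np.round(o["tool_pos"]*1000,1),np.round(o["ee_rot"],3),o["width"],np.round(o["joint_positions"],2),o["wrist_torque"])
m=optics.camera_model("wrist"); np.savez("pics/w4.npz",**m)
im=cv2.cvtColor(optics.snapshot("wrist"),cv2.COLOR_RGB2BGR)
cv2.imwrite("pics/w4b.png",cv2.resize(im,(800,600),interpolation=cv2.INTER_CUBIC))
```

```text
[523.9 -66.8 211.3] [-3.138e+00 -1.000e-03  1.406e+00] 0.05051746263741071 [-0.23  0.05  1.45  0.    1.65 -0.07] [-0.05264561  0.05526312 -0.02181893]
```

View pics/w4b.png

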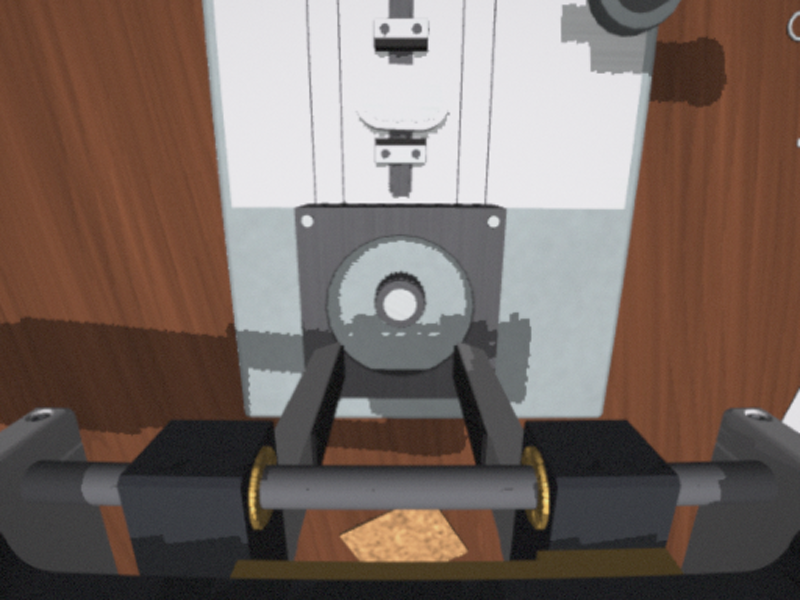

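Run:
```python
from h import *
m=dict(np.load("pics/w4.npz")); s=1.5625
q=lambda u,v,z:onz(m,u/s,v/s,z)[:2]*1000
P=np.array([q(*p,.103) for p in [(328,303),(473,303),(400.5,236),(400.5,371)]])
print("opening",P.round(1), "x-mid",(P[0]+P[1])/2,"y-mid",(P[2]+P[3])/2)
print("knob top",q(400,304,.092),"screws",q(307,221,.103),q(493,221,.103))
c,sn=np.cos(-.165),np.sin(-.165)
def mach(p): d=p-np.array([546.7,65.6]); return np.round([c*d[0]+sn*d[1],-sn*d[0]+c*d[1]],1)
print("box near edge top",mach(q(402,123,.075)),mach(q(402,131,.06)),"ends",mach(q(357,110,.075)),mach(q(448,110,.075)),"jaw- inner",mach(q(400,138,.072)),"outer",mach(q(400,163,.072)),"jaw+ inner",mach(q(400,46,.072)))
```

```text
opening [[ 479.4  -55.2]
 [ 571.8  -70.5]
 [ 532.6  -20.2]
 [ 517.8 -110.3]] x-mid [525.57115397 -62.82793032] y-mid [525.19704321 -65.27068729]
knob top [524.62632497 -66.73799298] screws [477.59927228  -1.67499874] [590.01077179 -20.36148676]
box near edge top [  1.1 -18.4] [  1.2 -21.8] ends [-27.5 -10.6] [ 30.3 -10.6] jaw- inner [ -0.1 -27.2] outer [ -0.1 -42.9] jaw+ inner [-0.2 27.1]
```

The wrist view shows the knob at pixel (400,304), centred under the gripper, and the box lies flat and centred between the jaws. I'll descend through the opening.

>>> send_rows(
  rows=[
    [1, 0, -25, 0, 0, 0],
    [0, 0, -30, 0, 0, 0],
    [0, 0, -20, 0, 0, 0],
    [0, 0, -10, 0, 0, 0],
    [0, 0, 0, 0, 0, 0],
    [0, 0, 0, 0, 0, 0],
  ],
)

```text
time: 10.63
tool_pos: [0.5258, -0.0666, 0.1285]
ee_rot: [-3.141, -0.0, 1.407]
wrist_force: [0.9, 0.2, 0.7]
width: 0.0503
finger_force: 0.0
```

>>> send_rows(
  rows=[
    [0, 0, -8, 0, 0, 0],
    [0, 0, -8, 0, 0, 0],
    [0, 0, -8, 0, 0, 0],
    [0, 0, -8, 0, 0, 0],
    [0, 0, -2, 0, 0, 0],
    [0, 0, 0, 0, 0, 0],
    [0, 0, 0, 0, 0, 0],
  ],
)

```text
time: 11.22
tool_pos: [0.5256, -0.0675, 0.0943]
ee_rot: [-3.141, -0.0, 1.406]
wrist_force: [-0.3, -0.1, 0.8]
width: 0.0498
finger_force: 0.0
```

>>> send_rows(
  grip=28,
  rows=[
    [0, 0, 0, 0, 0, 0],
    [0, 0, 0, 0, 0, 0],
    [0, 0, 0, 0, 0, 0],
    [0, 0, 0, 0, 0, 0],
    [0, 0, 0, 0, 0, 0],
    [0, 0, 0, 0, 0, 0],
    [0, 0, 0, 0, 0, 0],
    [0, 0, 0, 0, 0, 0],
  ],
)

```text
time: 11.88
tool_pos: [0.5243, -0.0673, 0.0949]
ee_rot: [-3.138, 0.0, 1.406]
wrist_force: [-5.2, 1.3, 3.6]
width: 0.0333
finger_force: 30.0
```

```bash
cat > st.py <<'E'
from h import *
o=sensors.get_obs(); print({k:np.round(o[k],3) for k in("tool_pos","ee_rot","wrist_force","wrist_torque","width","finger_force","joint_positions","joint_torque")})
E
python3 st.py
```

```text
{'tool_pos': array([ 0.524, -0.067,  0.095]), 'ee_rot': array([-3.138,  0.   ,  1.406]), 'wrist_force': array([-5.197,  1.292,  3.647]), 'wrist_torque': array([ 0.053,  1.097, -0.036]), 'width': np.float64(0.033), 'finger_force': np.float64(29.999), 'joint_positions': array([-0.235,  0.109,  1.62 , -0.   ,  1.415, -0.07 ]), 'joint_torque': array([ 1.1000e-02, -3.1482e+01, -2.9239e+01,  2.6500e-01, -1.7600e+00,
       -4.0000e-03])}
```

>>> send_rows(
  rows=[
    [-1, 0, 0, 0, 0, -0.03],
    [0, 0, 0, 0, 0, -0.08],
    [0, 0, 0, 0, 0, -0.1],
    [0, 0, 0, 0, 0, -0.1],
    [0, 0, 0, 0, 0, -0.1],
    [0, 0, 0, 0, 0, -0.1],
    [0, 0, 0, 0, 0, -0.05],
    [0, 0, 0, 0, 0, -0.04],
  ],
)

```text
time: 12.55
tool_pos: [0.5246, -0.0675, 0.0949]
ee_rot: [3.141, 0.0, 0.804]
wrist_force: [-0.5, -0.1, 1.1]
width: 0.0334
finger_force: 30.0
```

```bash
python3 st.py
```

```text
{'tool_pos': array([ 0.525, -0.067,  0.095]), 'ee_rot': array([3.141, 0.   , 0.804]), 'wrist_force': array([-0.514, -0.147,  1.073]), 'wrist_torque': array([0.038, 0.46 , 0.302]), 'width': np.float64(0.033), 'finger_force': np.float64(29.996), 'joint_positions': array([-0.235,  0.108,  1.622, -0.   ,  1.412,  0.532]), 'joint_torque': array([ -0.058, -32.665, -28.584,   0.184,  -0.562,  -0.034])}
```

>>> send_rows(
  rows=[
    [0, 0, 0, 0, 0, -0.04],
    [0, 0, 0, 0, 0, -0.04],
    [0, 0, 0, 0, 0, -0.04],
    [0, 0, 0, 0, 0, -0.04],
    [0, 0, 0, 0, 0, -0.04],
    [0, 0, 0, 0, 0, -0.02],
  ],
)

```text
time: 13.05
tool_pos: [0.5248, -0.0676, 0.0949]
ee_rot: [3.141, -0.0, 0.585]
wrist_force: [-0.6, -1.0, 1.1]
width: 0.0332
finger_force: 30.0
```

```bash
python3 st.py
```

```text
{'tool_pos': array([ 0.525, -0.068,  0.095]), 'ee_rot': array([ 3.141, -0.   ,  0.585]), 'wrist_force': array([-0.567, -1.001,  1.103]), 'wrist_torque': array([-0.004,  0.46 ,  0.18 ]), 'width': np.float64(0.033), 'finger_force': np.float64(29.997), 'joint_positions': array([-0.235,  0.108,  1.622, -0.   ,  1.412,  0.751]), 'joint_torque': array([  0.221, -32.579, -28.417,   0.258,  -0.496,   0.146])}
```

>>> send_rows(
  rows=[
    [0, 0, 0, 0, 0, -0.03],
    [0, 0, 0, 0, 0, -0.03],
    [0, 0, 0, 0, 0, 0],
    [0, 0, 0, 0, 0, 0],
  ],
)

```text
time: 13.38
tool_pos: [0.5248, -0.0677, 0.0949]
ee_rot: [3.141, -0.0, 0.526]
wrist_force: [-1.8, -1.2, 2.6]
width: 0.0331
finger_force: 30.0
```

```bash
cat > tq.py <<'E'
from h import *
o=sensors.get_obs(); print(round(o["ee_rot"][2],3),np.round(o["wrist_torque"],3),np.round(o["joint_torque"][5],3),np.round(o["wrist_force"],1),round(o["finger_force"],1))
E
python3 tq.py
```

```text
0.526 [-0.055  0.538  0.005] 0.033 [-1.8 -1.2  2.6] 30.0
```

>>> send_rows(
  rows=[
    [0, 0, 0, 0, 0, -0.02],
    [0, 0, 0, 0, 0, -0.02],
    [0, 0, 0, 0, 0, 0],
    [0, 0, 0, 0, 0, 0],
  ],
)

```text
time: 13.72
tool_pos: [0.5248, -0.0677, 0.0949]
ee_rot: [3.141, -0.0, 0.486]
wrist_force: [-2.3, -1.5, 4.1]
width: 0.0334
finger_force: 30.0
```

```bash
python3 tq.py
```

```text
0.486 [-0.127  0.574  0.045] 0.069 [-2.3 -1.5  4.1] 30.0
```

>>> send_rows(
  rows=[
    [0, 0, 0, 0, 0, -0.015],
    [0, 0, 0, 0, 0, -0.015],
  ],
)

```text
time: 13.88
tool_pos: [0.5249, -0.0677, 0.0949]
ee_rot: [3.141, -0.0, 0.455]
wrist_force: [-2.2, -1.9, 4.9]
width: 0.0332
finger_force: 30.0
```

```bash
python3 tq.py
```

```text
0.455 [-0.207  0.566  0.234] 0.036 [-2.2 -1.9  4.9] 30.0
```

>>> send_rows(
  rows=[
    [0, 0, 0, 0, 0, -0.015],
    [0, 0, 0, 0, 0, -0.015],
  ],
)

```text
time: 14.05
tool_pos: [0.5249, -0.0677, 0.0949]
ee_rot: [3.141, -0.0, 0.424]
wrist_force: [-2.0, -1.9, 5.5]
width: 0.0338
finger_force: 30.0
```

```bash
python3 tq.py
```

```text
0.424 [-0.299  0.609  0.234] 0.052 [-2.  -1.9  5.5] 30.0
```

>>> send_rows(
  rows=[
    [0, 0, 0, 0, 0, -0.015],
    [0, 0, 0, 0, 0, -0.015],
  ],
)

```text
time: 14.22
tool_pos: [0.5249, -0.0678, 0.0949]
ee_rot: [3.141, -0.0, 0.394]
wrist_force: [-2.4, -2.5, 4.2]
width: 0.0334
finger_force: 30.0
```

```bash
python3 tq.py
```

```text
0.394 [-0.241  0.593  0.172] 0.053 [-2.4 -2.5  4.2] 30.0
```

>>> send_rows(
  rows=[
    [0, 0, 0, 0, 0, -0.015],
    [0, 0, 0, 0, 0, -0.015],
  ],
)

```text
time: 14.38
tool_pos: [0.5249, -0.0678, 0.0949]
ee_rot: [3.141, -0.0, 0.365]
wrist_force: [-2.4, -2.0, 5.3]
width: 0.0332
finger_force: 30.0
```

```bash
python3 tq.py
```

```text
0.365 [-0.291  0.623  0.275] 0.13 [-2.4 -2.   5.3] 30.0
```

>>> send_rows(
  rows=[
    [0, 0, 0, 0, 0, -0.01],
    [0, 0, 0, 0, 0, -0.01],
  ],
)

```text
time: 14.55
tool_pos: [0.5249, -0.0678, 0.0949]
ee_rot: [3.141, -0.0, 0.345]
wrist_force: [-1.9, -2.5, 5.5]
width: 0.0333
finger_force: 30.0
```

```bash
python3 tq.py
```

```text
0.345 [-0.282  0.567  0.296] 0.226 [-1.9 -2.5  5.5] 30.0
```

>>> send_rows(
  rows=[
    [0, 0, 0, 0, 0, 0],
    [0, 0, 0, 0, 0, 0],
  ],
)

```text
time: 14.72
tool_pos: [0.5249, -0.0678, 0.0949]
ee_rot: [3.141, -0.0, 0.345]
wrist_force: [-1.9, -2.1, 5.5]
width: 0.0334
finger_force: 30.0
```

```bash
python3 tq.py
```

```text
0.345 [-0.273  0.637  0.213] 0.249 [-1.9 -2.1  5.5] 30.0
```

>>> send_rows(
  rows=[
    [0, 0, 0, 0, 0, -0.01],
  ],
)

```text
time: 14.8
tool_pos: [0.5249, -0.0678, 0.0948]
ee_rot: [3.141, -0.0, 0.335]
wrist_force: [-1.5, -2.2, 4.9]
width: 0.0334
finger_force: 30.0
```

```bash
python3 tq.py
```

```text
0.335 [-0.294  0.567  0.367] 0.195 [-1.5 -2.2  4.9] 30.0
```

>>> send_rows(
  rows=[
    [0, 0, 0, 0, 0, -0.01],
  ],
)

```text
time: 14.88
tool_pos: [0.5249, -0.0678, 0.0949]
ee_rot: [3.14, -0.0, 0.325]
wrist_force: [-2.7, -2.4, 5.3]
width: 0.0335
finger_force: 30.0
```

```bash
python3 tq.py
```

```text
0.325 [-0.237  0.565  0.362] 0.275 [-2.7 -2.4  5.3] 30.0
```

>>> send_rows(
  rows=[
    [0, 0, 0, 0, 0, 0],
    [0, 0, 0, 0, 0, 0],
  ],
)

```text
time: 15.05
tool_pos: [0.5249, -0.0678, 0.0949]
ee_rot: [3.141, -0.0, 0.325]
wrist_force: [-2.5, -2.5, 5.5]
width: 0.0332
finger_force: 30.0
```

```bash
python3 tq.py
python3 - <<'E'
from h import *
im=cv2.cvtColor(optics.snapshot("wrist"),cv2.COLOR_RGB2BGR)
cv2.imwrite("pics/w5b.png",im)
E
```

```text
0.325 [-0.334  0.618  0.286] 0.307 [-2.5 -2.5  5.5] 30.0
```

>>> send_rows(
  rows=[
    [0, 0, 0, 0, 0, -0.01],
  ],
)

```text
time: 15.18
tool_pos: [0.5249, -0.0678, 0.0949]
ee_rot: [3.14, -0.0, 0.315]
wrist_force: [-2.2, -2.2, 4.7]
width: 0.0334
finger_force: 30.0
```

```bash
python3 tq.py
```

```text
0.315 [-0.328  0.611  0.381] 0.252 [-2.2 -2.2  4.7] 30.0
```

>>> send_rows(
  rows=[
    [0, 0, 0, 0, 0, 0],
    [0, 0, 0, 0, 0, 0],
    [0, 0, 0, 0, 0, 0],
  ],
)

```text
time: 15.43
tool_pos: [0.5249, -0.0678, 0.0949]
ee_rot: [3.141, -0.0, 0.315]
wrist_force: [-1.9, -2.7, 4.7]
width: 0.0332
finger_force: 30.0
```

```bash
python3 tq.py
```

```text
0.315 [-0.302  0.582  0.351] 0.337 [-1.9 -2.7  4.7] 30.0
```

View pics/w5b.png

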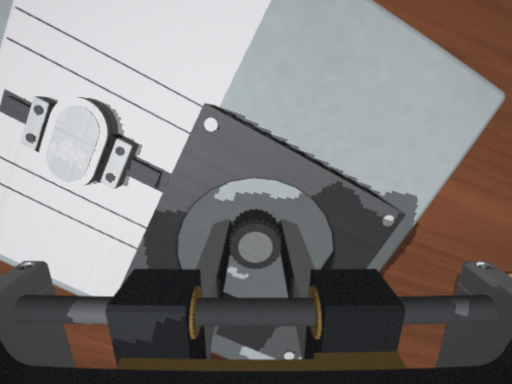

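Both jaws touch the box, which sits squared up at pixel (78,140), and the knob torque is about 0.35 N m. I'll let go of the knob and retract.

>>> send_rows(
  grip=50,
  rows=[
    [0, 0, 0, 0, 0, 0],
    [0, 0, 0, 0, 0, 0],
    [0, 0, 0, 0, 0, 0],
    [0, 0, 0, 0, 0, 0],
    [0, 0, 0, 0, 0, 0],
  ],
)

```text
time: 15.85
tool_pos: [0.5246, -0.0672, 0.094]
ee_rot: [-3.141, 0.0, 0.316]
wrist_force: [-0.2, -0.6, 0.5]
width: 0.0498
finger_force: 0.0
```

>>> send_rows(
  rows=[
    [0, 0, 8, 0, 0, 0],
    [0, 0, 10, 0, 0, 0],
    [0, 0, 20, 0, 0, 0],
    [0, 0, 30, 0, 0, 0],
    [0, 0, 30, 0, 0, 0],
    [0, 0, 10, 0, 0, 0],
    [0, 0, 0, 0, 0, 0],
    [0, 0, 0, 0, 0, 0],
  ],
)

```text
time: 16.52
tool_pos: [0.5249, -0.0675, 0.2028]
ee_rot: [3.141, -0.001, 0.316]
wrist_force: [0.4, 0.5, -1.1]
width: 0.0502
finger_force: 0.0
```

```bash
python3 tq.py
python3 - <<'E'
from h import *
im=cv2.cvtColor(optics.snapshot("wrist"),cv2.COLOR_RGB2BGR)
cv2.imwrite("pics/w6b.png",cv2.resize(im,(800,600),interpolation=cv2.INTER_CUBIC))
E
```

```text
0.316 [-0.05   0.145  0.016] 0.001 [ 0.4  0.5 -1.1] 0.0
```

View pics/w6b.png

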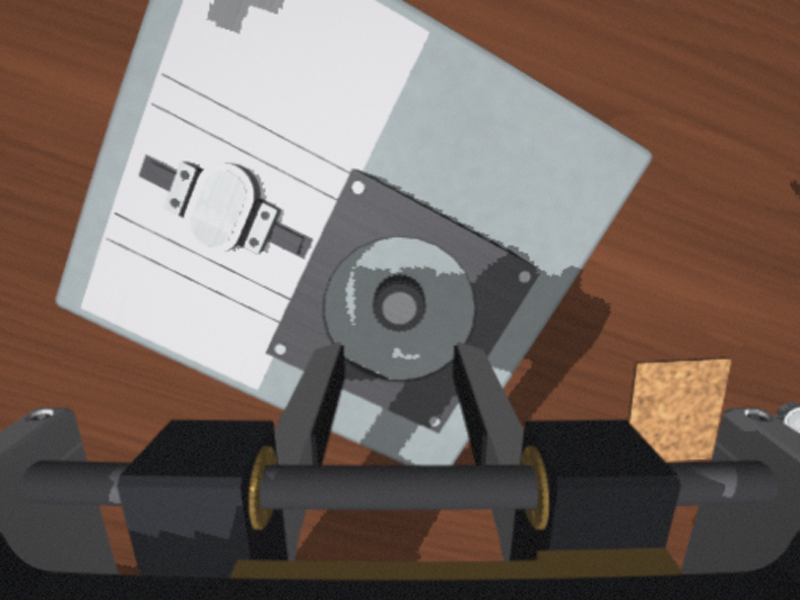

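The box, at (225,207), is still clamped and square between both jaws. The knob is free and the gripper is clear, so I'm handing in.

```bash
python3 -c "
from bench import ticket; print(ticket.close_job())"
```

```text
the job is handed in; nothing more can be done
None
```

The job is handed in: the silver pill box lies flat and centred in the vice, clamped finger-tight at about 0.35 N m (by noisy torque readings), with the knob free and the arm clear; the hand-in gave no verdict.

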